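Press a bush home with the quick clamp

TASK

Press the steel bush fully home into the felt wheel with the quick clamp: work its trigger, stroke after stroke, until the moving jaw has pushed the bush's flange flush against the wheel's hub, and stop squeezing as soon as you feel it go firm, because squeezing on hard crushes the hub. Then press the release tab and hold it down until the moving jaw has sprung fully back open, leaving the bush home. Move the jaw and the bush only by the trigger and the tab, not by hand, and leave the other things on the bench where they are.

Things in the scene. Friction and masses are not known exactly. Their poses are not given: they have to be found in the camera images.
- clamp: a bar-type quick clamp with black housing, lying on its side, fixed to a plywood board (225 x 180 x 18 mm) on the bench. Origin on the bench top under the housing's middle; x along the steel bar towards the moving jaw; y towards the wheel (the pistol grip points to -y); z up. Housing: x -35 to 57, y -18 to 18 mm, 71 mm high. Heights are all above the bench
- grip_mid (a point): middle of the fixed pistol grip, a black rubber upright block that points to -y: 14 mm thick (along the clamp's x), 66 mm long (y -78 to -12 mm), from 28 to 66 mm high; the board's top under it is 18 mm high. Its back face is 7 mm to -x of this point; the space beyond it is free
- trigger_mid (a point): middle of the rounded upright ridge on the front (+x) face of the trigger, where a finger pulls; 30 to 66 mm high. The trigger is a grey upright bar (y -70 to -22 mm) on the +x side of the grip; at rest this point is 33 mm to +x of grip_mid at the same y, so both together are 40 mm thick there, fully squeezed 28 mm. The space to +x of it is free
- trigger (a joint): how far the trigger is squeezed, m: 0 let go, grows as it slides straight towards the grip (clamp's -x), stop at 0.012; sprung. Each full stroke (8.5 mm or more) ratchets bar and jaw one ridge (6 mm) nearer the wheel, and they stay there. Pull needed: 8 to 10 N with the jaw free, 11 to 13 N (held still) while the bush slides; once it is home 2 N more per mm; 15 N means 7 N on the bush, firm; above 11 N (19 N pull) the hub is crushed. Moving fast adds up to 5 N
- tab_top (a point): middle of the top face of the release tab, a grey plastic tab of 26 (x) by 28 (y) mm that stands out of the housing's top, 76 mm high
- tab (a joint): how far the release tab is pressed straight down, m: 0 up, stop at 0.006. Needs 3 to 16 N; from about 0.004 on it lifts the pawls and a spring pushes the bar with the moving jaw back out to fully open in about 0.5 s, if the trigger is let go. It must be held down meanwhile
- bar: flat ridged steel bar (18 mm wide, 8 mm thick, 235 mm long) that slides through the housing along the clamp's x, with the black moving jaw (18 x 88 x 34 mm) at its +x end. Origin and axes coincide with the clamp's when fully open; it moves to the clamp's -x as the clamp closes, up to 50 mm. It starts 0 or 6 mm closed
- pad: round rubber pad, 28 mm across, on the inner face of the moving jaw, that meets the bush; it is sprung, 2 N per mm. Origin and axes as the bar's
- pad_face (a point): middle of the pad's face towards the bush; 118 mm to +x of the clamp's origin when fully open, 55 mm to its +y, 54 mm high
- bush: turned steel bush, flange 26 mm across and 6 mm thick, shank 16 mm across, already started in the wheel's hub and tight in it (about 5 N to slide); it slides only along the clamp's x, and starts 8 to 18 mm out. Origin and axes coincide with the clamp's when it is home; else shifted to +x
- bush_back (a point): middle of the back of the bush's flange (the face towards the wheel); on hub_face when the bush is home
- hub_face (a point): middle of the outer face of the wheel's aluminium hub (34 mm across) against which the flange must sit. The wheel, grey felt, 68 mm across, rests against the clamp's fixed jaw and does not move. Axes as the clamp's
- tin: steel tin, 72 mm across, 85 mm high, standing loose; origin under its centre; a bystander
- compound_bar: brown bar of polishing compound, 110 x 45 x 40 mm, loose; origin under its centre; a bystander
- tub: clear plastic tub, 130 x 100 x 60 mm, loose; origin under its centre; a bystander
- spare_collar: brass collar, 44 mm across, 14 mm high, loose; origin under its centre; a bystander

How it is judged:
By the outcome, as a careful person would: the job done as asked, in the order asked, and still so for the second after the job is handed in, with the robot touching nothing.
It also fails if it takes over 72 s, if anything falls off the work surface, if the arm or the gripper's body presses on something with over 40 N, if the wrist force passes 120 N, or if a joint passes its speed limit or range.

ROBOT

A 6-joint arm with a two-finger parallel gripper is mounted at the origin on the work surface. World frame = base frame: x ahead of the robot, y to its left, z up, the work surface at z = 0. Lengths are in m, angles in degrees, forces in N, time in s.
With the tool pointing down it reaches from about 0.4 to 0.825 m from the base axis. Payload 7 kg.
Tool frame: the origin (TCP) lies on the centre line of the jaws, within the pads' length; the fingertips stand 19 mm ahead of it and the grasp point (between the pads) is the TCP; z points along the fingers, y is the line along which they close (so a half turn about z gives the same grasp; the last joint's range is limited). The gripper opens to 88 mm and grips with 3 to 60 N. Pads are 19 mm wide; open, the fingers measure 130 mm over their backs; the gripper's body (78 mm by 193 mm) begins 47 mm behind the grasp point.
Start: joints at [88.929, 20.546, 0.682, 0, -70.136, -16.507], TCP at [0.204, 0.643, 0.246] pointing down, gripper open.
Joint ranges: [-176.03, 176.03], [-82.01, 121.73], [-58.28, 71.71], [-173.87, 95.51], [-174.79, -0.11], [-173.66, 173.66]. Speed limits (degrees/s): [136.94, 136.94, 172.46, 180, 180, 180].

INTERFACE

Orientations are given as [roll, pitch, yaw] about the fixed x, y, z axes, in that order (R = Rz(yaw) Ry(pitch) Rx(roll)).
In Python, from plant import get_state, capture, close_job gives the robot as it stands.
- The arm moves only by the tool apply_moves, never from a script. Its argument "targets" is a list of rows, each a list of 7 numbers: the opening, from 0 (shut) to 1 (fully open), then the shift along the tool's x, y, z normalised to -1 to 1, where 1 is 1000 mm, then the turn, a rotation vector about the tool's x, y, z normalised to -1 to 1, where 1 is 90 degrees. In form: [[claw, tx, ty, tz, ax, ay, az], ...]. A call has 1 to 20 rows; each row shifts and turns the commanded pose from where the row before left it, along the tool's axes as they then stand; what a row does not reach is not made up. A row lasts 1/12 s, in which the tool goes at most 41.7 mm and 7.16 degrees, less where a joint would pass 70% of its speed; a pose out of reach is approached as far as the arm can. A call with a number of a shift or a turn outside -1 to 1 is refused whole. A call with a gripper value outside its range is refused whole. The fingers move at their own pace and stop on an object; "newtons" is the grip in N (left out, the last holds). Time passes only in rows, so rows that do not move let the fingers close. It gives the time, the measured TCP pose, the force, the opening and the grip force at its end, in the units of the state.
- get_state(): the state, without advancing time (a new reading comes with each control period).
- capture(name): name is "scene" or "top"; returns a dict with "frame" (400x640x3 uint8, red, green, blue), "range_z" (400x640 float32, m along the optical axis (not along the pixel's ray), 0 where there is no reading), "camera_matrix" (3x3 intrinsics, pixels), "T" (4x4, takes a point from camera to world coordinates). Camera axes: x right, y down, z forward; pixel columns grow to the right and rows downward; lengths in m; the calibration is good to about 2 mm. A picture is of the moment at which its call begins.
- close_job(): hands the job in; it is judged then, once.
The state is a dict: "time_s": time; "joints": joint angles; "qd": joint speeds; "joint_torque": joint torques, N m; "tcp_pos": TCP position; "eef_rot": TCP orientation; "contact_force": force on the tool from outside, world axes, zero at the start; "moment": the same for the moment, N m; "gripper_width": finger opening in m; "gripper_force": force on a finger pad.
Only numpy, scipy, OpenCV 4.12 (cv2) and the standard library are available. Lean on these libraries where they do the work, as an engineer would, in place of code of your own. Each camera call takes 0.05 s, during which the arm holds its last target. There are 200 camera calls.

## Working session

There is one attempt and no reset: what is moved stays moved. The work goes in short steps, Python scripts to look and compute and a tool call to move; the robot and the scene stay as the last step left them, time stands still between calls to the robot, and variables do not carry over. Pictures are saved under pics/ and viewed, at most 10 in all, crops included, and the job is handed in when it is done.

Besides the shell and the picture viewer there is one more tool, called after ">>>" as name(argument=value, ...) on one line, values as JSON. apply_moves: Moves the arm, as the interface text tells. Scaled input: -1 to 1 covers 1000 mm each way for a shift and 90 degrees each way for a turn. Its arguments: {"type":"object","properties":{"targets":{"type":"array","items":{"type":"array","items":{"type":"number"}}},"newtons":{"type":"number"}},"required":["targets"]}

```bash
mkdir -p pics; ls; cat > h.py <<'E'
import numpy as np, cv2
from plant import get_state, capture, close_job
def pts(c):
    K=c["camera_matrix"];z=c["range_z"];T=c["T"]
    v,u=np.mgrid[:z.shape[0],:z.shape[1]]
    P=np.stack([(u-K[0,2])/K[0,0]*z,(v-K[1,2])/K[1,1]*z,z,np.ones_like(z)],-1)@T.T
    P=P[...,:3];P[z==0]=np.nan
    return P
E
python3 - <<'E'
from h import *
for n in("scene","top"):
    c=capture(n);cv2.imwrite(f"pics/{n}0.png",c["frame"][...,::-1]);np.savez(f"/tmp/{n}0.npz",**c)
    print(n,c["T"].round(3).tolist(),c["camera_matrix"].round(1).tolist())
print(get_state())
E
```

```text
pics
scene [[0.639, 0.626, -0.447, 1.029], [0.769, -0.51, 0.385, -0.465], [0.013, -0.59, -0.808, 1.021], [0.0, 0.0, 0.0, 1.0]] [[400.7, 0.0, 318.8], [0.0, 400.7, 202.3], [0.0, 0.0, 1.0]]
top [[-0.052, -0.972, 0.228, 0.245], [-0.999, 0.051, -0.011, -0.022], [-0.001, -0.229, -0.974, 1.362], [0.0, 0.0, 0.0, 1.0]] [[456.8, 0.0, 319.1], [0.0, 456.8, 195.8], [0.0, 0.0, 1.0]]
{'time_s': 0.1, 'joints': array([ 8.89279184e+01,  2.05875273e+01,  6.41108201e-01, -1.80743156e-02,
       -7.01355029e+01, -1.65066183e+01]), 'qd': array([ 0.07808338, -0.08357643,  0.03964573,  0.12408467, -0.10507817,
        0.03788174]), 'joint_torque': array([-1.71265376e-03, -5.84158623e+01,  2.93750167e+01,  7.01557875e+00,
        1.01757518e-02, -4.84889142e-05]), 'tcp_pos': array([0.20376173, 0.64310108, 0.24472892]), 'eef_rot': array([ 1.79916626e+02, -6.98656198e-03, -1.75848485e+01]), 'contact_force': array([ 0.32247216, -0.56962635, -0.39832208]), 'moment': array([-0.01235582, -0.02618808, -0.0142515 ]), 'gripper_force': 0.0, 'gripper_width': 0.08773330785790519}
```

View pics/top0.png

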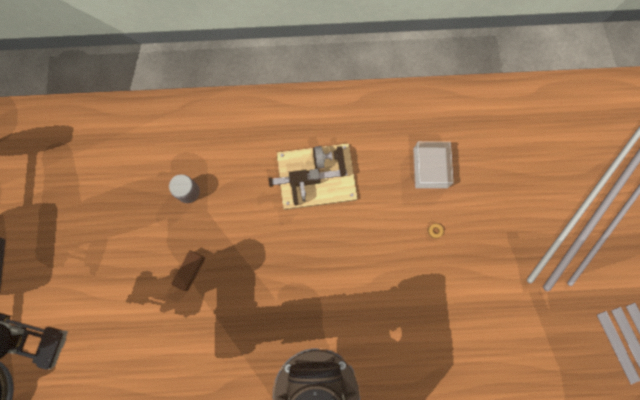

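View pics/scene0.png

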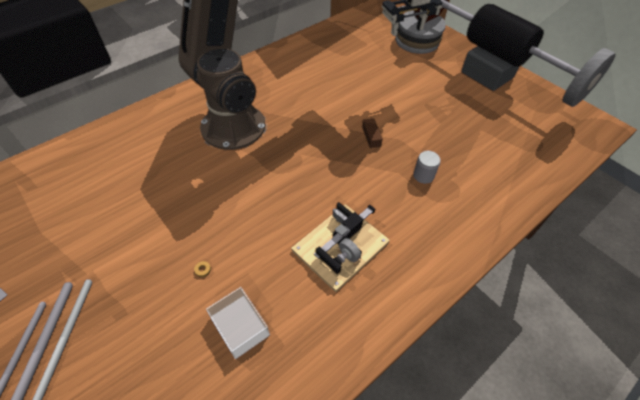

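```bash
python3 - <<'E'
from h import *
a=np.load("/tmp/top0.npz");b=np.load("/tmp/scene0.npz")
A=cv2.resize(a["frame"][140:215,262:362],None,fx=7.5,fy=7.5,interpolation=cv2.INTER_CUBIC)
cv2.imwrite("pics/top_c.png",A[...,::-1])
B=cv2.resize(b["frame"][195:295,285:395],None,fx=6,fy=6,interpolation=cv2.INTER_CUBIC)
cv2.imwrite("pics/scene_c.png",B[...,::-1])
# board by colour + height
for n,c in(("top",a),("scene",b)):
    P=pts(c);h=cv2.cvtColor(c["frame"],cv2.COLOR_RGB2HSV)
    near=(abs(P[...,0]-0.65)<.2)&(abs(P[...,1])<.2)
    m=near&(abs(P[...,2]-.018)<.006)&(h[...,0]>17)&(h[...,2]>120)
    r=cv2.minAreaRect(P[m][:,:2].astype(np.float32)*1000);print(n,m.sum(),r,np.median(P[m][:,2]))
    hi=near&(P[...,2]>.045)
    q=P[hi];print("hi",hi.sum(),q.min(0),q.max(0))
    t=near&(P[...,2]>.0655)
    v,u=np.nonzero(t)
    for i in range(0,len(v),max(1,len(v)//40)):print(u[i],v[i],(P[v[i],u[i]]*1000).round(),c["frame"][v[i],u[i]])
E
```

```text
top 2336 ((625.1290283203125, -32.305824279785156), (180.45909118652344, 224.8513946533203), 4.291076183319092) 0.017635795521888542
hi 1314 [ 0.53247092 -0.12329735  0.04508084] [0.7013809  0.10990106 0.09127052]
315 146 [701. -32.  69.] [148 113  87]
320 147 [694. -46.  80.] [126 115 103]
340 148 [ 692. -106.   67.] [79 61 46]
342 149 [ 687. -112.   70.] [105  87  63]
314 151 [686. -28.  67.] [90 77 66]
316 152 [676. -34.  87.] [148 142 134]
318 153 [672. -39.  88.] [151 145 136]
318 154 [670. -39.  87.] [158 152 143]
318 155 [667. -39.  87.] [162 155 148]
320 156 [663. -45.  88.] [168 160 154]
319 157 [661. -42.  87.] [166 156 151]
320 158 [657. -44.  88.] [162 153 145]
324 159 [660. -56.  66.] [139 125 110]
342 160 [ 652. -109.   73.] [74 57 44]
317 162 [647. -35.  84.] [141 133 123]
321 163 [647. -47.  72.] [140 135 125]
324 164 [644. -56.  69.] [145 128 100]
344 165 [ 637. -114.   71.] [95 76 56]
317 168 [633. -34.  68.] [98 82 70]
318 169 [628. -37.  75.] [100  85  71]
310 170 [626. -13.  74.] [144 130 112]
291 171 [628.  43.  68.] [155 128  92]
311 171 [623. -16.  75.] [140 1
[... 1806 characters left out ...]
.] [67 67 68]
344 247 [662. -55.  71.] [75 74 75]
321 248 [ 623. -105.   68.] [99 94 93]
320 249 [ 626. -110.   72.] [40 39 40]
359 249 [691. -27.  68.] [146 130 110]
354 250 [691. -46.  84.] [128 127 128]
348 251 [678. -55.  70.] [107 108 108]
322 252 [ 635. -111.   69.] [36 35 36]
319 253 [ 631. -118.   66.] [23 23 24]
359 253 [702. -37.  72.] [89 89 90]
357 254 [699. -42.  69.] [94 92 94]
357 255 [702. -45.  71.] [87 87 87]
325 257 [ 652. -115.   70.] [30 29 31]
334 258 [669. -97.  68.] [69 60 50]
326 260 [ 659. -117.   66.] [19 20 21]
335 261 [ 678. -101.   68.] [37 35 36]
335 263 [ 682. -105.   68.] [37 37 38]
333 266 [ 685. -115.   67.] [17 17 19]
340 268 [ 701. -104.   66.] [46 40 32]
```

View pics/top_c.png

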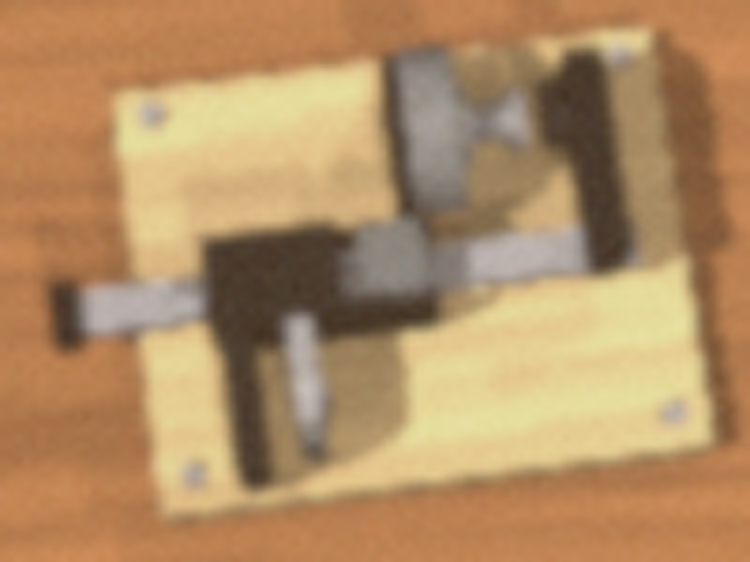

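View pics/scene_c.png

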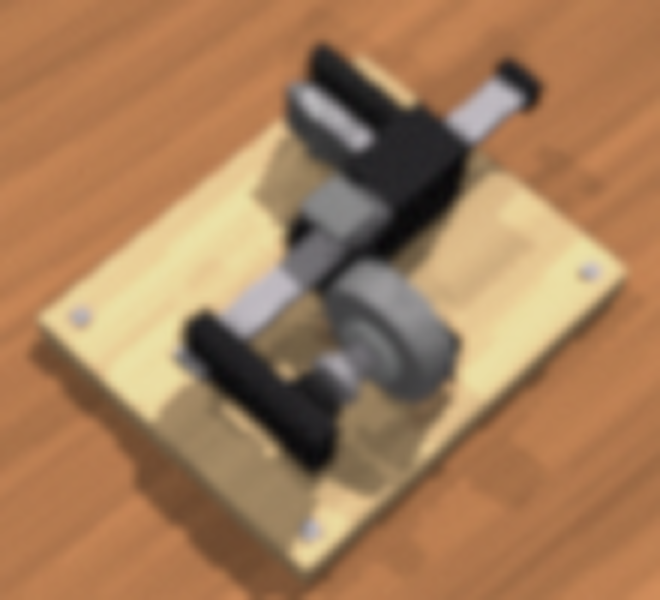

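```bash
python3 - <<'E'
from h import *
th=np.radians(4.27);xc=np.array([np.sin(th),-np.cos(th)]);yc=np.array([np.cos(th),np.sin(th)])
for n in("top","scene"):
    c=np.load(f"/tmp/{n}0.npz");P=pts(c);near=(abs(P[...,0]-0.62)<.12)&(abs(P[...,1])<.16)
    s=c["frame"].astype(int);g=s.mean(-1)
    q=P[...,:2]-np.array([.605,.005]);X=q@xc*1000;Y=q@yc*1000;Z=P[...,2]*1000
    # housing & grip, tops only
    def rep(k,m):
        m=m&near;print(n,k,m.sum(),"X",np.percentile(X[m],[2,25,50,75,98]).round(1),"Y",np.percentile(Y[m],[2,25,50,75,98]).round(1),"Z",np.median(Z[m]).round(1))
    dark=g<(85 if n=="top" else 60);grey=g>100
    rep("housing",dark&(abs(Z-71)<3)&(abs(X)<75)&(abs(Y)<25))
    rep("grip",dark&(abs(Z-66)<4)&(abs(X+20)<40)&(Y<-24))
    rep("trig",grey&(abs(Z-66)<4)&(abs(X)<60)&(Y<-20))
    rep("tab",grey&(abs(Z-75)<3)&(abs(X)<75)&(abs(Y)<30))
    rep("jaw",dark&(abs(Z-70)<4)&(X>80))
    rep("wheel",(Z>74)&(Y>28)&(X<100))
    rep("flange",grey&(Z>58)&(Z<70)&(Y>40)&(X>60)&(X<105))
    rep("bar",grey&(Z>50)&(Z<65)&(abs(Y)<9)&(X>60))
    rep("tail",(Z>45)&(X<-60))
E
```

```text
top housing 137 X [-41.2 -29.8 -17.8  -5.9   7.6] Y [-10.9  -2.1   6.1  14.2  22. ] Z 70.7
top grip 47 X [-38.1 -36.1 -33.5 -30.8 -28.4] Y [-68.6 -58.6 -47.5 -38.7 -26.1] Z 65.3
top trig 47 X [-15.6 -10.7  -8.7  -5.6  -2.5] Y [-60.3 -51.1 -41.7 -33.1 -20.6] Z 65.6
top tab 66 X [-22.1  23.4  30.6  37.3  43.7] Y [-5.   0.7  7.2 16.2 23.6] Z 75.4
top jaw 115 X [100.4 111.5 115.4 118.7 122.3] Y [-0.2 16.  36.9 58.4 79. ] Z 69.1
top wheel 131 X [42.2 46.9 52.1 57.9 63.3] Y [36.7 47.  58.9 73.1 88.1] Z 83.9
top flange 41 X [65.3 70.5 79.4 86.1 90. ] Y [50.1 58.3 62.6 67.2 75.2] Z 63.7
top bar 18 X [ 66.8  75.4 100.5 125.  129. ] Y [0.  1.2 3.7 6.9 8.6] Z 51.1
top tail 96 X [-104.8  -97.8  -86.8  -73.   -60.7] Y [-3.6  1.3  7.  12.5 18.1] Z 50.3
scene housing 171 X [-38.7 -25.9 -13.8  -0.1  10.3] Y [-8.9 -0.4  9.1 17.2 24.2] Z 70.8
scene grip 40 X [-34.4 -31.6 -28.4 -26.9 -23.6] Y [-63.6 -54.7 -44.4 -35.  -25.7] Z 65.5
scene trig 43 X [-37.6 -10.1  -7.9  -4.3  -2.1] Y [-60.3 -49.1 -37.8 -28.  -20.7] Z 64.9
scene tab 67 X [20.6 26.4 31.2 37.7 44.3] Y [-5.3  0.5  7.6 15.6 21.9] Z 75.3
scene jaw 169 X [101.6 114.2 118.8 122.8 126.9] Y [ 6.9 29.4 51.  67.3 84.2] Z 68.6
scene wheel 160 X [45.  50.8 56.7 62.9 65.7] Y [38.8 54.1 66.2 78.  89. ] Z 83.7
scene flange 52 X [64.6 69.5 79.3 86.8 91.7] Y [54.8 61.4 65.4 68.6 76.4] Z 63.8
scene bar 21 X [ 64.3  76.2  95.9 122.5 128.6] Y [-0.2  3.   4.4  7.   8.2] Z 51.2
scene tail 92 X [-101.8  -95.7  -87.   -73.7  -62.1] Y [-4.1  3.6  8.1 13.3 19.4] Z 49.7
```

>>> apply_moves(targets=[[1, 0, 0, 0, 0, 0, -0.0607], [1, 0, 0, 0, 0, 0, -0.0607], [1, 0, 0, 0, 0, 0, -0.0607], [1, 0, 0, 0, 0, 0, -0.0607]], newtons=8)

```text
time_s: 0.43
tcp_pos: [0.2038, 0.6432, 0.245]
eef_rot: [179.9, 0.0, 4.5]
contact_force: [-0.4, 0.6, 0.6]
gripper_width: 0.0876
gripper_force: 0.0
```

>>> apply_moves(targets=[[1, 0.0087, 0.0178, 0, 0, 0, 0], [1, 0.0174, 0.0356, 0, 0, 0, 0], [1, 0.0174, 0.0356, 0, 0, 0, 0], [1, 0.0174, 0.0356, 0, 0, 0, 0], [1, 0.0174, 0.0356, 0, 0, 0, 0], [1, 0.0174, 0.0356, 0, 0, 0, 0], [1, 0.0174, 0.0356, 0, 0, 0, 0], [1, 0.0174, 0.0356, 0, 0, 0, 0], [1, 0.0174, 0.0356, 0, 0, 0, 0], [1, 0.0174, 0.0356, 0, 0, 0, 0], [1, 0.0174, 0.0356, 0, 0, 0, 0], [1, 0.0174, 0.0356, 0, 0, 0, 0], [1, 0.0174, 0.0356, 0, 0, 0, 0], [1, 0.0174, 0.0356, 0, 0, 0, 0], [1, 0.0174, 0.0356, 0, 0, 0, 0], [1, 0.0174, 0.0356, 0, 0, 0, 0], [1, 0.0174, 0.0356, 0, 0, 0, 0], [1, 0.0174, 0.0356, 0, 0, 0, 0], [1, 0.0087, 0.0178, 0, 0, 0, 0], [1, 0, 0, 0, 0, 0, 0]])

```text
time_s: 2.1
tcp_pos: [0.5651, 0.0244, 0.2446]
eef_rot: [179.9, 0.1, 4.1]
contact_force: [-0.4, -0.0, 0.5]
gripper_width: 0.0879
gripper_force: 0.0
```

>>> apply_moves(targets=[[1, 0, -0.0027, 0.03, 0, 0, 0], [1, 0, 0, 0.035, 0, 0, 0], [1, 0, 0, 0.035, 0, 0, 0], [1, 0, 0, 0.035, 0, 0, 0], [1, 0, 0, 0.03, 0, 0, 0], [1, 0, 0, 0.02, 0, 0, 0], [1, 0, 0, 0.01, 0, 0, 0], [1, 0, 0, 0, 0, 0, 0]])

```text
time_s: 2.77
tcp_pos: [0.5621, 0.0303, 0.0482]
eef_rot: [179.9, 0.3, 4.3]
contact_force: [-1.1, -0.3, 0.4]
gripper_width: 0.0877
gripper_force: 0.0
```

```bash
python3 - <<'E'
from h import *
c=capture("scene");B=cv2.resize(c["frame"][165:295,285:415],None,fx=4.6,fy=4.6,interpolation=cv2.INTER_CUBIC)
cv2.imwrite("pics/s1.png",B[...,::-1])
E
```

```text
(no output)
```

View pics/s1.png

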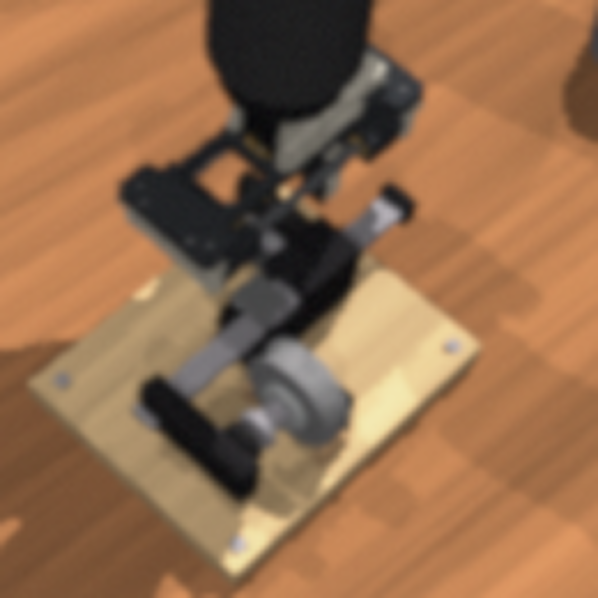

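The gripper straddles grip and trigger (around (250,240) in the crop). Next I correct 3 mm and close gently to find contact.

>>> apply_moves(targets=[[0.8, 0.002, 0.003, 0, 0, 0, 0], [0.7, 0, 0, 0, 0, 0, 0], [0.7, 0, 0, 0, 0, 0, 0], [0.64, 0, 0, 0, 0, 0, 0], [0.64, 0, 0, 0, 0, 0, 0], [0.64, 0, 0, 0, 0, 0, 0]], newtons=14)

```text
time_s: 3.32
tcp_pos: [0.5661, 0.0277, 0.0511]
eef_rot: [-180.0, -0.0, 4.3]
contact_force: [0.3, -0.2, -0.3]
gripper_width: 0.0571
gripper_force: 0.0
```

>>> apply_moves(targets=[[0.6, 0, 0, 0, 0, 0, 0], [0.6, 0, 0, 0, 0, 0, 0], [0.56, 0, 0, 0, 0, 0, 0], [0.56, 0, 0, 0, 0, 0, 0], [0.56, 0, 0, 0, 0, 0, 0]])

```text
time_s: 3.73
tcp_pos: [0.5659, 0.0276, 0.0505]
eef_rot: [180.0, 0.0, 4.3]
contact_force: [0.1, -0.3, -0.3]
gripper_width: 0.0491
gripper_force: 0.0
```

>>> apply_moves(targets=[[0.53, 0, 0, 0, 0, 0, 0], [0.53, 0, 0, 0, 0, 0, 0], [0.5, 0, 0, 0, 0, 0, 0], [0.5, 0, 0, 0, 0, 0, 0], [0.5, 0, 0, 0, 0, 0, 0]])

```text
time_s: 4.15
tcp_pos: [0.5659, 0.027, 0.0505]
eef_rot: [180.0, 0.0, 4.3]
contact_force: [2.6, -5.9, -1.4]
gripper_width: 0.044
gripper_force: 3.0
```

>>> apply_moves(targets=[[0.5, 0, -0.004, 0, 0, 0, 0], [0.5, 0, 0, 0, 0, 0, 0], [0.5, 0, 0, 0, 0, 0, 0], [0.5, 0, 0, 0, 0, 0, 0]])

```text
time_s: 4.48
tcp_pos: [0.5656, 0.0308, 0.0505]
eef_rot: [179.9, 0.0, 4.3]
contact_force: [2.5, -6.9, -1.1]
gripper_width: 0.0436
gripper_force: 3.8
```

>>> apply_moves(targets=[[0.47, 0, 0, 0, 0, 0, 0], [0.44, 0, 0, 0, 0, 0, 0], [0.44, 0, 0, 0, 0, 0, 0], [0.44, 0, 0, 0, 0, 0, 0]])

```text
time_s: 4.82
tcp_pos: [0.5656, 0.0307, 0.0505]
eef_rot: [179.9, 0.0, 4.3]
contact_force: [2.0, -7.7, -1.5]
gripper_width: 0.0388
gripper_force: 3.9
```

>>> apply_moves(targets=[[0.4, 0, 0, 0, 0, 0, 0], [0.37, 0, 0, 0, 0, 0, 0], [0.37, 0, 0, 0, 0, 0, 0], [0.37, 0, 0, 0, 0, 0, 0], [0.37, 0, 0, 0, 0, 0, 0]])

```text
time_s: 5.23
tcp_pos: [0.5656, 0.0299, 0.0505]
eef_rot: [179.9, 0.1, 4.3]
contact_force: [3.3, -12.7, -1.8]
gripper_width: 0.0326
gripper_force: 6.5
```

```bash
cat >> h.py <<'E'
def meas(n="top"):
    th=np.radians(4.27);xc=np.array([np.sin(th),-np.cos(th)]);yc=np.array([np.cos(th),np.sin(th)])
    c=capture(n) if n in("top","scene") else np.load(n);P=pts(c);g=c["frame"].astype(int).mean(-1)
    q=P[...,:2]-np.array([.605,.005]);X=q@xc*1000;Y=q@yc*1000;Z=P[...,2]*1000
    m=(g<85)&(Z>60)&(Z<75)&(X>66)&(X<130)&(Y>0)&(Y<95)   # jaw top
    tl=(Z>42)&(Z<60)&(X<-55)&(X>-180)&(abs(Y-6)<13)
    o={"jaw":np.percentile(X[m],[5,50,95]).round(1),"tail_min":np.percentile(X[tl],[1,3,10]).round(1)}
    f=(g>95)&(Z>55)&(Z<76)&(abs(Y-62)<14)&(X>60)&(X<110)
    o["flange"]=np.percentile(X[f],[50,90,97]).round(1);return o
E
python3 - <<'E'
from h import *
for n in("top","scene"):print(meas(f"/tmp/{n}0.npz"),meas(n))
print(get_state())
E
```

```text
Traceback (most recent call last):
  File "h.py", line 15, in meas
    o={"jaw":np.percentile(X[m],[5,50,95]).round(1),"tail_min":np.percentile(X[tl],[1,3,10]).round(1)}
                                                               ~~~~~~~~~~~~~^^^^^^^^^^^^^^^^
IndexError: index -1 is out of bounds for axis 0 with size 0
```

Tail is occluded in the top view now; guard for empty masks.

```bash
sed -i 's/np.percentile(\(X\[[a-z]*\]\),\(\[[0-9,]*\]\)).round(1)/pc(\1,\2)/g' h.py; cat >> h.py <<'E'
def pc(a,p): return np.percentile(a,p).round(1).tolist() if len(a)>3 else None
E
python3 - <<'E'
from h import *
for n in("top","scene"):print(n,meas(f"/tmp/{n}0.npz"),"\n  now",meas(n))
s=get_state();print(s["gripper_width"],s["contact_force"],s["tcp_pos"])
E
```

```text
top {'jaw': [100.6, 113.7, 121.7], 'tail_min': [-105.0, -104.3, -101.6], 'flange': [79.0, 88.0, 90.0]} 
  now {'jaw': [94.9, 105.3, 113.2], 'tail_min': None, 'flange': [79.4, 89.6, 90.2]}
scene {'jaw': [101.3, 118.9, 126.8], 'tail_min': [-102.3, -101.4, -98.6], 'flange': [77.7, 90.5, 91.6]} 
  now {'jaw': [96.6, 110.5, 118.3], 'tail_min': [-111.1, -110.3, -106.8], 'flange': [72.9, 88.8, 91.3]}
0.03284476382500702 [  4.62180774 -13.07359862  -2.21653502] [0.56561878 0.02985462 0.05049182]
```

```bash
python3 - <<'E'
from h import *
a=capture("top")["frame"][138:193,295:360];b=capture("scene")["frame"][220:285,305:370]
A=cv2.resize(a,(390,330),interpolation=cv2.INTER_CUBIC);B=cv2.resize(b,(390,390),interpolation=cv2.INTER_CUBIC)
o=np.zeros((390,790,3),np.uint8);o[:330,:390]=A;o[:,400:]=B
cv2.imwrite("pics/j1.png",o[...,::-1])
E
```

```text
(no output)
```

View pics/j1.png

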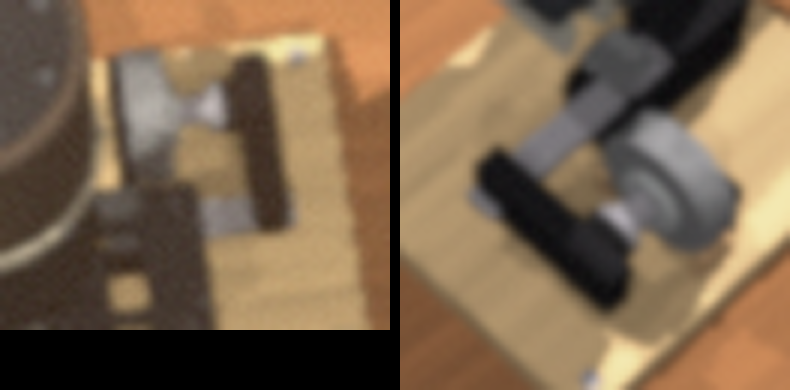

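The first stroke brought the pad up against the bush flange (left view, (225,105)); bush not yet moved. Release and stroke again.

>>> apply_moves(targets=[[0.5, 0, -0.001, 0, 0, 0, 0], [0.68, 0, 0, 0, 0, 0, 0], [0.68, 0, 0, 0, 0, 0, 0], [0.68, 0, 0, 0, 0, 0, 0], [0.68, 0, 0, 0, 0, 0, 0]], newtons=7)

```text
time_s: 5.9
tcp_pos: [0.5655, 0.0325, 0.0505]
eef_rot: [180.0, 0.0, 4.3]
contact_force: [1.3, -1.5, -0.3]
gripper_width: 0.0576
gripper_force: 1.3
```

```bash
python3 - <<'E'
from h import *
for n in("top","scene"):print(n,meas(n))
E
```

```text
top {'jaw': [95.1, 107.2, 115.4], 'tail_min': None, 'flange': [78.7, 89.2, 90.7]}
scene {'jaw': [95.7, 112.4, 120.9], 'tail_min': [-109.3, -108.4, -105.3], 'flange': [72.3, 88.8, 90.0]}
```

>>> apply_moves(targets=[[0.6, 0, 0, 0, 0, 0, 0], [0.55, 0, 0, 0, 0, 0, 0], [0.5, 0, 0, 0, 0, 0, 0], [0.47, 0, 0, 0, 0, 0, 0], [0.47, 0, 0, 0, 0, 0, 0], [0.47, 0, 0, 0, 0, 0, 0]])

```text
time_s: 6.5
tcp_pos: [0.5656, 0.0309, 0.0505]
eef_rot: [179.9, 0.0, 4.3]
contact_force: [4.7, -12.7, -1.7]
gripper_width: 0.0446
gripper_force: 7.0
```

>>> apply_moves(targets=[[0.44, 0, 0, 0, 0, 0, 0], [0.42, 0, 0, 0, 0, 0, 0], [0.42, 0, 0, 0, 0, 0, 0], [0.42, 0, 0, 0, 0, 0, 0]])

```text
time_s: 6.83
tcp_pos: [0.5656, 0.0308, 0.0505]
eef_rot: [179.9, 0.0, 4.3]
contact_force: [4.4, -13.9, -1.4]
gripper_width: 0.044
gripper_force: 7.0
```

>>> apply_moves(targets=[[0.4, 0, 0, 0, 0, 0, 0], [0.37, 0, 0, 0, 0, 0, 0], [0.37, 0, 0, 0, 0, 0, 0], [0.37, 0, 0, 0, 0, 0, 0]])

```text
time_s: 7.17
tcp_pos: [0.5656, 0.0308, 0.0505]
eef_rot: [179.9, 0.0, 4.3]
contact_force: [4.8, -13.8, -2.0]
gripper_width: 0.0442
gripper_force: 7.0
```

```bash
python3 - <<'E'
from h import *
for n in("top","scene"):print(n,meas(n))
s=get_state();print(s["contact_force"],s["moment"],s["gripper_width"])
E
```

```text
top {'jaw': [94.6, 104.3, 112.4], 'tail_min': None, 'flange': [79.4, 89.4, 90.3]}
scene {'jaw': [94.5, 109.9, 117.8], 'tail_min': [-112.2, -111.6, -108.0], 'flange': [72.2, 88.7, 90.1]}
[  4.50382725 -13.11245369  -1.646627  ] [-4.90563927 -1.62612646  0.18592262] 0.04455591877756062
```

>>> apply_moves(targets=[[0.37, 0, 0, 0, 0, 0, 0], [0.37, 0, 0, 0, 0, 0, 0], [0.37, 0, 0, 0, 0, 0, 0], [0.37, 0, 0, 0, 0, 0, 0]], newtons=7.5)

```text
time_s: 7.6
tcp_pos: [0.5656, 0.0307, 0.0505]
eef_rot: [179.9, 0.1, 4.3]
contact_force: [4.5, -15.2, -2.1]
gripper_width: 0.0342
gripper_force: 7.5
```

>>> apply_moves(targets=[[0.37, 0, 0, 0, 0, 0, 0], [0.37, 0, 0, 0, 0, 0, 0]])

```text
time_s: 7.77
tcp_pos: [0.5656, 0.0306, 0.0505]
eef_rot: [179.9, 0.1, 4.3]
contact_force: [3.8, -16.0, -2.2]
gripper_width: 0.0338
gripper_force: 7.5
```

```bash
python3 - <<'E'
from h import *
for n in("top","scene"):print(n,meas(n))
E
```

```text
top {'jaw': [89.9, 99.2, 107.0], 'tail_min': None, 'flange': [79.2, 89.8, 109.4]}
scene {'jaw': [90.7, 105.1, 112.7], 'tail_min': [-118.7, -117.3, -111.3], 'flange': [70.0, 83.6, 85.6]}
```

>>> apply_moves(targets=[[0.5, 0, 0, 0, 0, 0, 0], [0.68, 0, 0, 0, 0, 0, 0], [0.68, 0, 0, 0, 0, 0, 0], [0.68, 0, 0, 0, 0, 0, 0], [0.68, 0, 0, 0, 0, 0, 0]])

```text
time_s: 8.28
tcp_pos: [0.5656, 0.0327, 0.0505]
eef_rot: [180.0, 0.0, 4.3]
contact_force: [0.4, -3.2, -0.7]
gripper_width: 0.0584
gripper_force: 1.3
```

```bash
python3 - <<'E'
from h import *
for n in("top","scene"):print(n,meas(n))
E
```

```text
top {'jaw': [90.5, 101.4, 109.5], 'tail_min': None, 'flange': [76.5, 84.2, 85.1]}
scene {'jaw': [91.4, 106.3, 114.6], 'tail_min': [-114.8, -114.1, -110.2], 'flange': [70.2, 84.4, 85.6]}
```

>>> apply_moves(targets=[[0.6, 0, 0, 0, 0, 0, 0], [0.55, 0, 0, 0, 0, 0, 0], [0.5, 0, 0, 0, 0, 0, 0], [0.47, 0, 0, 0, 0, 0, 0], [0.44, 0, 0, 0, 0, 0, 0], [0.44, 0, 0, 0, 0, 0, 0]])

```text
time_s: 8.88
tcp_pos: [0.5656, 0.0309, 0.0505]
eef_rot: [179.9, 0.0, 4.3]
contact_force: [3.1, -13.2, -2.0]
gripper_width: 0.0406
gripper_force: 6.3
```

>>> apply_moves(targets=[[0.42, 0, 0, 0, 0, 0, 0], [0.4, 0, 0, 0, 0, 0, 0], [0.4, 0, 0, 0, 0, 0, 0], [0.4, 0, 0, 0, 0, 0, 0]])

```text
time_s: 9.22
tcp_pos: [0.5656, 0.0307, 0.0505]
eef_rot: [179.9, 0.1, 4.3]
contact_force: [4.0, -15.1, -1.9]
gripper_width: 0.0358
gripper_force: 7.5
```

>>> apply_moves(targets=[[0.38, 0, 0, 0, 0, 0, 0], [0.36, 0, 0, 0, 0, 0, 0], [0.36, 0, 0, 0, 0, 0, 0], [0.36, 0, 0, 0, 0, 0, 0]])

```text
time_s: 9.55
tcp_pos: [0.5656, 0.0307, 0.0505]
eef_rot: [179.9, 0.1, 4.3]
contact_force: [4.7, -14.5, -1.6]
gripper_width: 0.0352
gripper_force: 7.5
```

```bash
python3 - <<'E'
from h import *
for n in("top","scene"):print(n,meas(n))
E
```

```text
top {'jaw': [84.9, 94.4, 101.7], 'tail_min': None, 'flange': [74.6, 103.9, 104.7]}
scene {'jaw': [85.5, 99.3, 107.2], 'tail_min': [-122.2, -121.0, -117.8], 'flange': [69.8, 77.7, 79.4]}
```

```bash
python3 - <<'E'
from h import *
a=capture("top")["frame"][138:178,305:355];b=capture("scene")["frame"][230:275,315:365]
A=cv2.resize(a,(390,312),interpolation=cv2.INTER_CUBIC);B=cv2.resize(b,(390,351),interpolation=cv2.INTER_CUBIC)
o=np.zeros((360,790,3),np.uint8);o[:312,:390]=A;o[:351,400:]=B
cv2.imwrite("pics/j2.png",o[...,::-1])
E
```

```text
(no output)
```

View pics/j2.png

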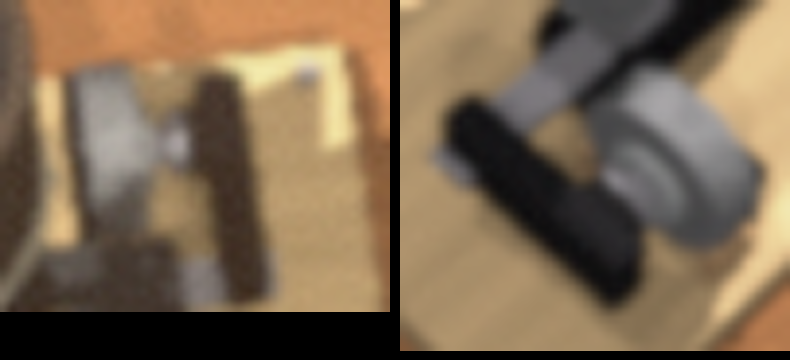

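Flange (top view, (180,140)) looks still a few mm off the hub; another stroke.

>>> apply_moves(targets=[[0.5, 0, 0, 0, 0, 0, 0], [0.68, 0, 0, 0, 0, 0, 0], [0.68, 0, 0, 0, 0, 0, 0], [0.68, 0, 0, 0, 0, 0, 0], [0.68, 0, 0, 0, 0, 0, 0]])

```text
time_s: 10.17
tcp_pos: [0.5656, 0.0327, 0.0505]
eef_rot: [180.0, 0.0, 4.3]
contact_force: [1.4, -1.7, -0.2]
gripper_width: 0.0583
gripper_force: 1.3
```

```bash
python3 - <<'E'
from h import *
for n in("top","scene"):print(n,meas(n))
E
```

```text
top {'jaw': [84.4, 95.6, 103.7], 'tail_min': None, 'flange': [74.7, 105.2, 107.2]}
scene {'jaw': [84.6, 100.4, 108.7], 'tail_min': [-119.8, -117.7, -114.4], 'flange': [68.9, 77.8, 79.6]}
```

>>> apply_moves(targets=[[0.6, 0, 0, 0, 0, 0, 0], [0.55, 0, 0, 0, 0, 0, 0], [0.52, 0, 0, 0, 0, 0, 0], [0.52, 0, 0, 0, 0, 0, 0], [0.52, 0, 0, 0, 0, 0, 0]])

```text
time_s: 10.68
tcp_pos: [0.5656, 0.0308, 0.0505]
eef_rot: [179.9, 0.0, 4.3]
contact_force: [4.4, -14.5, -1.9]
gripper_width: 0.0459
gripper_force: 7.3
```

>>> apply_moves(targets=[[0.5, 0, 0, 0, 0, 0, 0], [0.48, 0, 0, 0, 0, 0, 0], [0.48, 0, 0, 0, 0, 0, 0], [0.48, 0, 0, 0, 0, 0, 0]])

```text
time_s: 11.02
tcp_pos: [0.5656, 0.0307, 0.0505]
eef_rot: [179.9, 0.0, 4.3]
contact_force: [4.2, -14.1, -1.9]
gripper_width: 0.0426
gripper_force: 7.1
```

>>> apply_moves(targets=[[0.46, 0, 0, 0, 0, 0, 0], [0.44, 0, 0, 0, 0, 0, 0], [0.44, 0, 0, 0, 0, 0, 0], [0.44, 0, 0, 0, 0, 0, 0]])

```text
time_s: 11.35
tcp_pos: [0.5656, 0.031, 0.0505]
eef_rot: [179.9, 0.0, 4.3]
contact_force: [3.2, -12.8, -2.6]
gripper_width: 0.0388
gripper_force: 6.6
```

```bash
python3 - <<'E'
from h import *
for n in("top","scene"):print(n,meas(n))
E
```

```text
top {'jaw': [78.0, 89.0, 97.4], 'tail_min': None, 'flange': [70.4, 99.4, 100.3]}
scene {'jaw': [78.6, 94.5, 102.2], 'tail_min': [-128.4, -127.4, -123.0], 'flange': [68.5, 71.2, 72.9]}
```

>>> apply_moves(targets=[[0.43, 0, 0, 0, 0, 0, 0], [0.42, 0, 0, 0, 0, 0, 0], [0.42, 0, 0, 0, 0, 0, 0], [0.42, 0, 0, 0, 0, 0, 0], [0.42, 0, 0, 0, 0, 0, 0]])

```text
time_s: 11.87
tcp_pos: [0.5656, 0.0307, 0.0505]
eef_rot: [179.9, 0.1, 4.3]
contact_force: [4.2, -14.9, -3.0]
gripper_width: 0.0371
gripper_force: 7.2
```

>>> apply_moves(targets=[[0.41, 0, 0, 0, 0, 0, 0], [0.4, 0, 0, 0, 0, 0, 0], [0.4, 0, 0, 0, 0, 0, 0], [0.4, 0, 0, 0, 0, 0, 0], [0.4, 0, 0, 0, 0, 0, 0]])

```text
time_s: 12.28
tcp_pos: [0.5656, 0.0306, 0.0505]
eef_rot: [179.9, 0.1, 4.3]
contact_force: [4.3, -14.4, -2.7]
gripper_width: 0.0365
gripper_force: 7.5
```

```bash
python3 - <<'E'
from h import *
for n in("top","scene"):print(n,meas(n))
E
```

```text
top {'jaw': [78.5, 88.6, 96.6], 'tail_min': None, 'flange': [70.6, 98.9, 99.8]}
scene {'jaw': [77.7, 93.8, 101.9], 'tail_min': [-127.9, -126.9, -121.3], 'flange': [68.1, 70.3, 71.4]}
```

>>> apply_moves(targets=[[0.4, 0, 0, 0, 0, 0, 0], [0.4, 0, 0, 0, 0, 0, 0], [0.4, 0, 0, 0, 0, 0, 0], [0.4, 0, 0, 0, 0, 0, 0]], newtons=7.8)

```text
time_s: 12.72
tcp_pos: [0.5656, 0.0306, 0.0505]
eef_rot: [179.9, 0.1, 4.3]
contact_force: [4.6, -15.1, -2.8]
gripper_width: 0.0353
gripper_force: 7.6
```

```bash
python3 - <<'E'
from h import *
a=capture("top")["frame"][138:178,305:355];b=capture("scene")["frame"][230:275,315:365]
A=cv2.resize(a,(390,312),interpolation=cv2.INTER_CUBIC);B=cv2.resize(b,(390,351),interpolation=cv2.INTER_CUBIC)
o=np.zeros((360,790,3),np.uint8);o[:312,:390]=A;o[:351,400:]=B
cv2.imwrite("pics/j3.png",o[...,::-1])
E
```

```text
(no output)
```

View pics/j3.png

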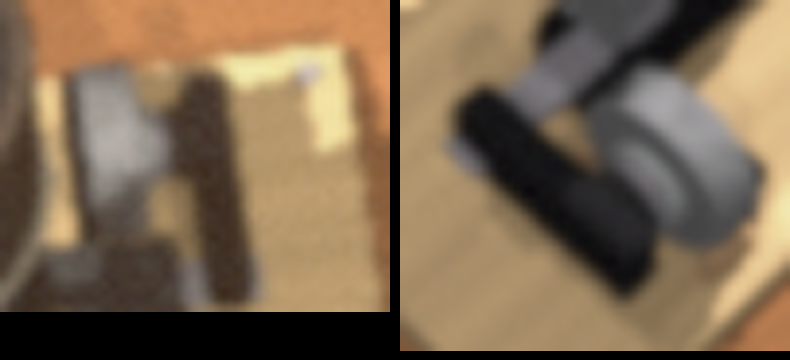

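>>> apply_moves(targets=[[0.39, 0, 0, 0, 0, 0, 0], [0.385, 0, 0, 0, 0, 0, 0], [0.385, 0, 0, 0, 0, 0, 0], [0.385, 0, 0, 0, 0, 0, 0], [0.385, 0, 0, 0, 0, 0, 0]], newtons=8)

```text
time_s: 13.23
tcp_pos: [0.5656, 0.0305, 0.0505]
eef_rot: [179.9, 0.1, 4.3]
contact_force: [4.1, -16.2, -3.4]
gripper_width: 0.0339
gripper_force: 7.9
```

```bash
python3 - <<'E'
from h import *
for i in range(3):
    for n in("top","scene"):print(n,meas(n))
s=get_state();print(s["contact_force"],s["gripper_width"],s["gripper_force"])
E
```

```text
top {'jaw': [76.5, 87.8, 95.3], 'tail_min': None, 'flange': [69.9, 98.3, 98.8]}
scene {'jaw': [76.9, 92.7, 100.9], 'tail_min': [-129.3, -127.6, -122.8], 'flange': [68.1, 70.6, 71.3]}
top {'jaw': [76.6, 87.3, 95.2], 'tail_min': None, 'flange': [69.3, 98.3, 98.9]}
scene {'jaw': [76.6, 92.7, 100.7], 'tail_min': [-129.3, -127.3, -122.2], 'flange': [67.9, 70.2, 71.7]}
top {'jaw': [77.8, 87.5, 95.1], 'tail_min': None, 'flange': [70.1, 98.5, 98.9]}
scene {'jaw': [77.0, 93.3, 100.8], 'tail_min': [-128.7, -128.3, -123.2], 'flange': [68.5, 70.9, 71.7]}
[  5.04456738 -14.81664324  -2.94162945] 0.03386570530885548 7.922692894935608
```

>>> apply_moves(targets=[[0.5, 0, 0, 0, 0, 0, 0], [0.68, 0, 0, 0, 0, 0, 0], [0.68, 0, 0, 0, 0, 0, 0], [0.68, 0, 0, 0, 0, 0, 0], [0.68, 0, 0, 0, 0, 0, 0]])

```text
time_s: 13.95
tcp_pos: [0.5656, 0.0327, 0.0506]
eef_rot: [-180.0, -0.0, 4.3]
contact_force: [0.0, -2.5, 0.2]
gripper_width: 0.0584
gripper_force: 1.3
```

```bash
python3 - <<'E'
from h import *
for i in range(2):
    for n in("top","scene"):print(n,meas(n))
E
```

```text
top {'jaw': [77.0, 89.7, 98.0], 'tail_min': None, 'flange': [69.4, 100.4, 100.9]}
scene {'jaw': [77.6, 94.6, 103.0], 'tail_min': [-126.9, -125.7, -121.0], 'flange': [67.8, 70.9, 71.6]}
top {'jaw': [76.8, 89.3, 97.5], 'tail_min': None, 'flange': [69.9, 100.1, 101.0]}
scene {'jaw': [78.1, 95.0, 102.8], 'tail_min': [-128.0, -125.3, -120.2], 'flange': [67.7, 71.2, 71.7]}
```

>>> apply_moves(targets=[[0.6, 0, 0, 0, 0, 0, 0], [0.58, 0, 0, 0, 0, 0, 0], [0.58, 0, 0, 0, 0, 0, 0], [0.58, 0, 0, 0, 0, 0, 0], [0.58, 0, 0, 0, 0, 0, 0]], newtons=7.5)

```text
time_s: 14.57
tcp_pos: [0.5657, 0.0314, 0.0506]
eef_rot: [179.9, 0.0, 4.3]
contact_force: [2.6, -10.1, -1.0]
gripper_width: 0.0512
gripper_force: 5.2
```

>>> apply_moves(targets=[[0.57, 0, 0, 0, 0, 0, 0], [0.56, 0, 0, 0, 0, 0, 0], [0.56, 0, 0, 0, 0, 0, 0], [0.56, 0, 0, 0, 0, 0, 0]])

```text
time_s: 14.9
tcp_pos: [0.5657, 0.031, 0.0506]
eef_rot: [179.9, 0.0, 4.3]
contact_force: [4.4, -12.4, -1.5]
gripper_width: 0.0491
gripper_force: 6.4
```

>>> apply_moves(targets=[[0.55, 0, 0, 0, 0, 0, 0], [0.54, 0, 0, 0, 0, 0, 0], [0.54, 0, 0, 0, 0, 0, 0], [0.54, 0, 0, 0, 0, 0, 0]])

```text
time_s: 15.23
tcp_pos: [0.5657, 0.0307, 0.0506]
eef_rot: [179.9, 0.0, 4.3]
contact_force: [5.2, -14.3, -1.4]
gripper_width: 0.0479
gripper_force: 7.1
```

>>> apply_moves(targets=[[0.53, 0, 0, 0, 0, 0, 0], [0.52, 0, 0, 0, 0, 0, 0], [0.52, 0, 0, 0, 0, 0, 0], [0.52, 0, 0, 0, 0, 0, 0]])

```text
time_s: 15.57
tcp_pos: [0.5657, 0.0306, 0.0506]
eef_rot: [179.9, 0.0, 4.3]
contact_force: [5.2, -14.6, -2.1]
gripper_width: 0.0461
gripper_force: 7.5
```

>>> apply_moves(targets=[[0.5, 0, 0, 0, 0, 0, 0], [0.5, 0, 0, 0, 0, 0, 0], [0.5, 0, 0, 0, 0, 0, 0], [0.5, 0, 0, 0, 0, 0, 0], [0.5, 0, 0, 0, 0, 0, 0], [0.5, 0, 0, 0, 0, 0, 0]])

```text
time_s: 16.07
tcp_pos: [0.5657, 0.0305, 0.0506]
eef_rot: [179.9, 0.0, 4.3]
contact_force: [4.9, -15.2, -2.3]
gripper_width: 0.0464
gripper_force: 7.5
```

```bash
python3 - <<'E'
from h import *
for i in range(2):
    for n in("top","scene"):print(n,meas(n))
E
```

```text
top {'jaw': [76.3, 87.4, 95.5], 'tail_min': None, 'flange': [69.6, 98.2, 98.6]}
scene {'jaw': [76.6, 93.0, 100.7], 'tail_min': [-129.3, -127.8, -123.6], 'flange': [67.7, 70.5, 70.9]}
top {'jaw': [77.1, 87.7, 95.5], 'tail_min': None, 'flange': [69.3, 98.5, 98.8]}
scene {'jaw': [77.5, 93.0, 100.8], 'tail_min': [-129.5, -128.1, -123.1], 'flange': [67.9, 70.9, 72.8]}
```

>>> apply_moves(targets=[[0.5, 0, 0, 0, 0, 0, 0], [0.5, 0, 0, 0, 0, 0, 0], [0.5, 0, 0, 0, 0, 0, 0], [0.5, 0, 0, 0, 0, 0, 0], [0.5, 0, 0, 0, 0, 0, 0], [0.5, 0, 0, 0, 0, 0, 0]], newtons=8)

```text
time_s: 16.77
tcp_pos: [0.5657, 0.0304, 0.0505]
eef_rot: [179.9, 0.0, 4.3]
contact_force: [5.4, -15.4, -2.0]
gripper_width: 0.0444
gripper_force: 8.0
```

```bash
python3 - <<'E'
from h import *
for i in range(2):
    for n in("top","scene"):print(n,meas(n))
E
```

```text
top {'jaw': [76.5, 86.8, 95.1], 'tail_min': None, 'flange': [69.6, 97.7, 98.5]}
scene {'jaw': [77.3, 92.3, 99.9], 'tail_min': [-129.4, -127.7, -123.2], 'flange': [68.4, 70.8, 71.5]}
top {'jaw': [76.5, 87.2, 95.1], 'tail_min': None, 'flange': [69.4, 97.5, 98.5]}
scene {'jaw': [75.3, 91.7, 100.1], 'tail_min': [-129.3, -128.4, -123.0], 'flange': [68.1, 70.7, 71.0]}
```

The bush is firm: 16 N stalls the trigger with only about 0.5 mm of extra travel, and the flange stays put at about X 71. I'll release, lift, and move over the tab.

>>> apply_moves(targets=[[0.6, 0, 0, 0, 0, 0, 0], [0.8, 0, 0, 0, 0, 0, 0], [1, 0, 0, 0, 0, 0, 0], [1, 0, 0, 0, 0, 0, 0], [1, 0, 0, -0.02, 0, 0, 0], [1, 0, 0, -0.03, 0, 0, 0], [1, 0, 0, -0.03, 0, 0, 0], [1, 0.02, 0.005, 0, 0, 0, 0], [1, 0.024, 0.006, 0, 0, 0, 0], [1, 0, 0, 0, 0, 0, 0], [1, 0, 0, 0, 0, 0, 0]])

```text
time_s: 17.88
tcp_pos: [0.6109, 0.0253, 0.1303]
eef_rot: [-180.0, -0.0, 4.2]
contact_force: [-0.9, -0.6, -1.1]
gripper_width: 0.0879
gripper_force: 0.0
```

```bash
python3 - <<'E'
from h import *
a=capture("top")["frame"][140:215,262:362];b=capture("scene")["frame"][165:295,285:415]
A=cv2.resize(a,(395,296),interpolation=cv2.INTER_CUBIC);B=cv2.resize(b,(395,395),interpolation=cv2.INTER_CUBIC)
o=np.zeros((400,800,3),np.uint8);o[:296,:395]=A;o[:395,400:795]=B
cv2.imwrite("pics/t1.png",o[...,::-1]);print(meas("scene"))
E
```

```text
{'jaw': [76.0, 94.9, 103.0], 'tail_min': [-127.4, -124.7, -121.3], 'flange': [68.0, 70.9, 71.7]}
```

View pics/t1.png

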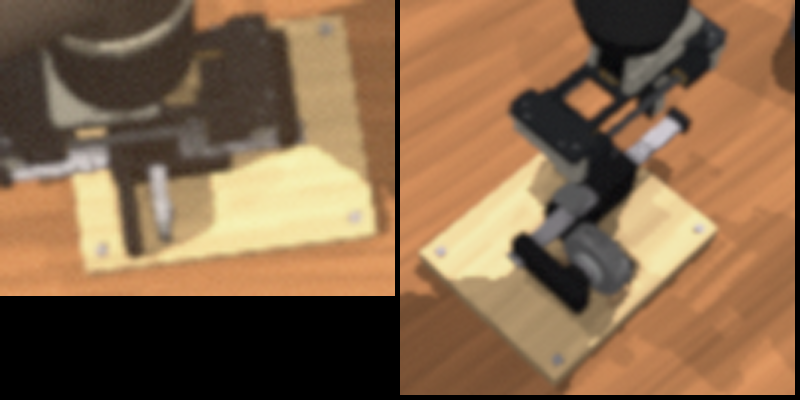

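The finger is above the grey tab (right view, (570,190)). Descending.

>>> apply_moves(targets=[[1, 0, 0, 0.015, 0, 0, 0], [1, 0, 0, 0.013, 0, 0, 0], [1, 0, 0, 0.004, 0, 0, 0], [1, 0, 0, 0, 0, 0, 0], [1, 0, 0, 0, 0, 0, 0]])

```text
time_s: 18.45
tcp_pos: [0.6101, 0.025, 0.0988]
eef_rot: [180.0, 0.0, 4.3]
contact_force: [0.3, -0.8, 0.4]
gripper_width: 0.0877
gripper_force: 0.0
```

>>> apply_moves(targets=[[1, 0, 0, 0.002, 0, 0, 0], [1, 0, 0, 0.002, 0, 0, 0], [1, 0, 0, 0, 0, 0, 0], [1, 0, 0, 0, 0, 0, 0]])

```text
time_s: 18.78
tcp_pos: [0.6108, 0.0251, 0.0952]
eef_rot: [-180.0, -0.1, 4.3]
contact_force: [0.1, 0.8, 1.9]
gripper_width: 0.0874
gripper_force: 1.1
```

Just touching at z 0.095, as expected. Press about 5.5 mm and hold.

>>> apply_moves(targets=[[1, 0, 0, 0.002, 0, 0, 0], [1, 0, 0, 0.002, 0, 0, 0], [1, 0, 0, 0, 0, 0, 0], [1, 0, 0, 0, 0, 0, 0]])

```text
time_s: 19.12
tcp_pos: [0.6108, 0.0251, 0.0913]
eef_rot: [-180.0, -0.1, 4.3]
contact_force: [-0.9, 1.4, 4.9]
gripper_width: 0.0874
gripper_force: 2.6
```

>>> apply_moves(targets=[[1, 0, 0, 0.001, 0, 0, 0], [1, 0, 0, 0.001, 0, 0, 0], [1, 0, 0, 0, 0, 0, 0], [1, 0, 0, 0, 0, 0, 0], [1, 0, 0, 0, 0, 0, 0], [1, 0, 0, 0, 0, 0, 0]])

```text
time_s: 19.62
tcp_pos: [0.6108, 0.0251, 0.0894]
eef_rot: [-180.0, -0.1, 4.3]
contact_force: [-1.0, 1.4, 5.9]
gripper_width: 0.0876
gripper_force: 3.0
```

```bash
python3 - <<'E'
from h import *
print(meas("scene"),meas("top"))
E
```

```text
{'jaw': [111.2, 124.2, 129.6], 'tail_min': [-91.6, -89.5, -85.9], 'flange': [68.2, 72.3, 74.1]} {'jaw': [111.0, 123.2, 129.0], 'tail_min': [-70.2, -70.1, -68.9], 'flange': None}
```

>>> apply_moves(targets=[[1, 0, 0, 0, 0, 0, 0], [1, 0, 0, 0, 0, 0, 0], [1, 0, 0, 0, 0, 0, 0], [1, 0, 0, 0, 0, 0, 0], [1, 0, 0, 0, 0, 0, 0], [1, 0, 0, 0, 0, 0, 0], [1, 0, 0, 0, 0, 0, 0], [1, 0, 0, 0, 0, 0, 0], [1, 0, 0, 0, 0, 0, 0], [1, 0, 0, 0, 0, 0, 0], [1, 0, 0, 0, 0, 0, 0], [1, 0, 0, 0, 0, 0, 0]])

```text
time_s: 20.72
tcp_pos: [0.6108, 0.0251, 0.0894]
eef_rot: [-180.0, -0.1, 4.3]
contact_force: [-1.1, 1.7, 6.5]
gripper_width: 0.0876
gripper_force: 3.0
```

```bash
sed -i 's/X<130/X<150/' h.py; python3 - <<'E'
from h import *
for n in("top","scene"):print(meas(f"/tmp/{n}0.npz")["jaw"],meas(n))
E
```

```text
[100.6, 113.7, 121.7] {'jaw': [111.5, 124.7, 132.6], 'tail_min': [-69.4, -68.8, -67.2], 'flange': None}
[101.3, 118.9, 126.8] {'jaw': [112.9, 130.2, 138.4], 'tail_min': [-91.4, -89.9, -86.8], 'flange': [68.6, 73.4, 73.8]}
```

>>> apply_moves(targets=[[1, 0, 0, -0.01, 0, 0, 0], [1, 0, 0, -0.03, 0, 0, 0], [1, 0, 0, -0.04, 0, 0, 0], [1, 0, 0, -0.04, 0, 0, 0], [1, -0.03, 0, -0.02, 0, 0, 0], [1, -0.04, 0, 0, 0, 0, 0], [1, -0.04, 0, 0, 0, 0, 0], [1, -0.03, 0, 0, 0, 0, 0], [1, 0, 0, 0, 0, 0, 0]])

```text
time_s: 21.57
tcp_pos: [0.4653, 0.0133, 0.2293]
eef_rot: [-179.9, 0.0, 4.2]
contact_force: [0.0, 0.2, -0.7]
gripper_width: 0.0873
gripper_force: 0.0
```

```bash
python3 - <<'E'
from h import *
for n in("top","scene"):print(meas(n))
a=capture("top")["frame"][140:215,262:362];b=capture("scene")["frame"][195:295,285:395]
A=cv2.resize(a,(395,296),interpolation=cv2.INTER_CUBIC);B=cv2.resize(b,(395,359),interpolation=cv2.INTER_CUBIC)
o=np.zeros((400,800,3),np.uint8);o[:296,:395]=A;o[:359,400:795]=B
cv2.imwrite("pics/f.png",o[...,::-1])
E
```

```text
{'jaw': [112.1, 124.9, 132.9], 'tail_min': None, 'flange': [69.2, 72.9, 73.4]}
{'jaw': [113.3, 130.0, 138.1], 'tail_min': [-92.2, -91.0, -89.0], 'flange': [69.4, 72.9, 73.6]}
```

View pics/f.png

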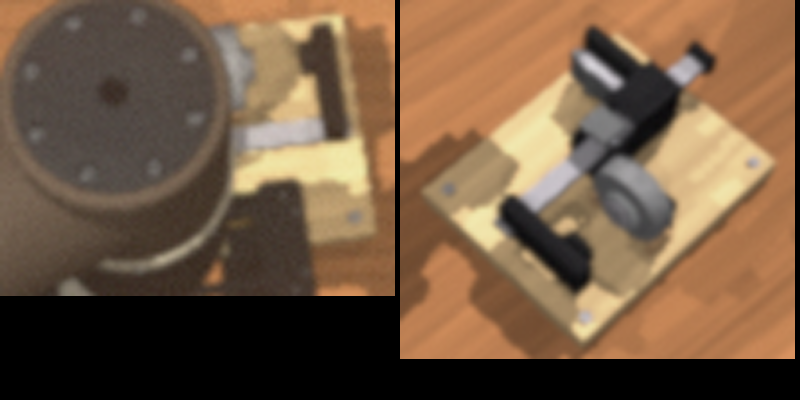

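```bash
python3 - <<'E'
from h import *
th=np.radians(4.27);xc=np.array([np.sin(th),-np.cos(th)]);yc=np.array([np.cos(th),np.sin(th)])
cs=[capture("scene") for _ in range(4)];P0=pts(np.load("/tmp/scene0.npz"));P=np.nanmean([pts(c) for c in cs],0)
for Q,c in((P0,np.load("/tmp/scene0.npz")),(P,cs[0])):
    q=Q[...,:2]-np.array([.605,.005]);X=q@xc*1000;Y=q@yc*1000;Z=Q[...,2]*1000
    h=cv2.cvtColor(c["frame"],cv2.COLOR_RGB2HSV)
    m=(abs(Z-18)<6)&(abs(X-35)<150)&(abs(Y-10)<120)&(h[...,0]>17)&(h[...,2]>120)
    print(cv2.minAreaRect((Q[m][:,:2]*1000).astype(np.float32)))
    r=np.hypot(Y-61.5,Z-54)
    for lo,hi in((0,6),(6,9),(9,11),(11,13),(13,15),(15,17),(17,20),(20,25),(25,31)):
        k=(r>=lo)&(r<hi)&(X>40)&(X<95);print(lo,hi,k.sum(),pc(X[k],[10,50,90]),end=" | ")
    print()
E
```

```text
((626.9508056640625, -33.50922393798828), (179.99746704101562, 226.01609802246094), 4.237980842590332)
0 6 3 None | 6 9 26 [70.5, 78.4, 92.0] | 9 11 19 [70.0, 79.3, 90.3] | 11 13 20 [69.2, 83.5, 91.4] | 13 15 18 [65.2, 78.1, 91.1] | 15 17 18 [64.8, 68.1, 75.7] | 17 20 19 [64.6, 65.7, 68.8] | 20 25 33 [64.2, 65.1, 66.3] | 25 31 60 [62.9, 64.6, 65.7] | 
((626.8876342773438, -33.99268341064453), (178.55886840820312, 224.45944213867188), 4.761326313018799)
0 6 6 [74.4, 74.8, 75.2] | 6 9 7 [74.1, 74.9, 75.3] | 9 11 8 [74.6, 74.8, 75.4] | 11 13 12 [69.1, 72.3, 74.9] | 13 15 21 [68.3, 71.6, 74.6] | 15 17 17 [64.6, 66.7, 69.1] | 17 20 20 [64.5, 65.3, 68.1] | 20 25 25 [64.4, 64.9, 65.3] | 25 31 51 [64.5, 65.0, 65.5] |
```

```bash
python3 -c "
from plant import close_job
print(close_job())"
```

```text
the job is handed in; nothing more can be done
None
```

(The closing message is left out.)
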